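# Shelve the freshly cut blocks from the mitre box in the spring rack

### The arm

A 6-joint arm with a two-finger parallel gripper is mounted at the origin on a cart in front of the work surface, level with it; the furniture and walls round the work are solid. World frame = base frame: x ahead of the robot, y to its left, z up, the work surface at z = 0. Lengths are in m, angles in rad, forces in N, time in s.
With the tool pointing down it reaches from about 0.375 to 0.9 m from the base axis. Payload 3.1 kg.
Tool frame: the origin (TCP) lies at the very end of the fingers, on their centre line; the grasp point (between the pads) lies 19 mm behind it; z points along the fingers, y is the line along which they close (so a half turn about z gives the same grasp; the last joint's range is limited). The gripper opens to 87 mm and grips with 3 to 60 N. Pads are 19 mm wide; open, the fingers measure 117 mm over their backs; the gripper's body (75 mm by 190 mm) begins 51 mm behind the grasp point.
Start: joints at [-1.363, 0.527, 1.433, -0, 1.181, -0.178], TCP at [0.235, -0.579, 0.223] pointing down, gripper open.
Joint ranges: [-3.08, 3.08], [-0.75, 2.2], [0.22, 2.44], [-1.43, 4.57], [0, 2.65], [-2.85, 2.85]. Speed limits (rad/s): [2.79, 2.79, 3.14, 3.14, 3.14, 3.14].

### API

Orientations are given as a unit quaternion [x, y, z, w].
In Python, from rig import status, viewer, robot gives the robot as it stands.
- The arm moves only by the tool arm_command, never from a script. Its arguments are lists of equal length, an entry for each row: "delta_rot": the turn, a rotation vector about the tool's x, y, z in degrees, a list of three; "delta_pos": the shift along the tool's x, y, z in m, a list of three; "gripper": the closure, from -1 (fully open) to 1 (shut). In form: {"delta_rot": [[rx, ry, rz], ...], "delta_pos": [[dx, dy, dz], ...], "gripper": [gripper, ...]}. A call has 1 to 12 rows; each row is the pose to reach, as a shift and turn from the pose commanded when the call began, along the tool's axes at that moment; what a row does not reach only later rows make up. A row lasts 1/12 s, in which the tool goes at most 41.7 mm and 7.16 degrees, less where a joint would pass 70% of its speed; a pose out of reach is approached as far as the arm can. A call with a gripper value outside its range is refused whole. The fingers move at their own pace and stop on an object; "grip_force" is the grip in N (left out, the last holds). Time passes only in rows, so rows that repeat a pose let the fingers close. It gives the time, the measured TCP pose, the force, the opening and the grip force at its end, in the units of the state.
- status.get_obs(): the state, without advancing time (a new reading comes with each control period).
- viewer.camera(name): name is "side" or "top"; returns a dict with "pixels" (420x560x3 uint8, blue, green, red), "fx", "fy", "cx", "cy" (pixels), "pose" (4x4, takes a point from camera to world coordinates). Camera axes: x right, y down, z forward; pixel columns grow to the right and rows downward; lengths in m; the calibration is good to about 2 mm. A picture is of the moment at which its call begins. There is no depth.
- robot.hand_in(): hands the job in; it is judged then, once.
The state is a dict: "time": time; "q": joint angles; "joint_velocities": joint speeds; "joint_torque": joint torques, N m; "position": TCP position; "tool_rot": TCP orientation; "ft_force": force on the tool from outside, world axes, zero at the start; "moment": the same for the moment, N m; "grip_width": finger opening in m; "grip_force": force on a finger pad.
Only numpy, scipy, OpenCV 4.12 (cv2) and the standard library are available. Lean on these libraries where they do the work, as an engineer would, in place of code of your own. Each camera call takes 0.05 s, during which the arm holds its last target. There are 200 camera calls.

### The job

Take the two freshly cut dark blocks out of the mitre box and add them to the row in the spring rack, so that all three blocks lie flat on the board side by side and touching, each with its long side across the board and its ends flush with the board's edges, and the blue sprung pusher pressing the row against the wooden stop. Leave the other things on the bench where they are.

Things in the scene. Friction and masses are not known exactly. Their poses are not given: they have to be found in the camera images.
- rack: spring rack, fixed to the bench: a plywood board 60 mm wide (its x) and 190 mm long (its y), 12 mm thick. Origin: centre of its underside; z up. A wooden stop 12 mm thick stands across its -y end, inner face at y = -83 mm, top 62 mm above the bench. A lower end block (inner face at y = +83 mm, top 42 mm above the bench) stands at the +y end. Front and back (-x, +x) are open. The row lies on the board (12 mm above the bench) along y between stop and pusher
- pusher (a joint): travel in m of the blue pusher along the rack's +y: about 0 when it rests against the single block now in the row, +0.040 for each further block side by side; it stops at 0.092. A spring draws it to the stop end: 2.5 N at 0, rising to 4.8 N at 0.092
- pusher_face (a point): middle of the pusher's flat blue face (54 mm wide, 48 mm high, vertical), the face that presses on the row and looks to the rack's -y; this point is 25 mm above the board and the face's top edge 49 mm above the board. It moves with the pusher, which with its grey spring housing is 30 mm deep behind this face
- mitre_box: mitre box of pale wood, fixed to the bench: a U-shaped channel 160 mm long (its y), open at both ends and above; floor 12 mm thick, inner width 66 mm (its x), walls 12 mm thick whose tops are 46 mm above the bench, with narrow saw kerfs. Origin: centre of its underside; z up
- block_row: dark brown hardwood block already in the row against the stop: 40 mm (its x) by 60 mm (its y) by 25 mm (its z), about 35 g. Origin: centre of its underside
- block_a: dark brown hardwood block, 40 mm (its x) by 60 mm (its y) by 25 mm (its z), about 35 g, lying flat in the mitre box with its 60 mm length across the channel (3 mm from each wall). Origin: centre of its underside
- block_b: a second such block in the mitre box, the same sizes and axes, at least 30 mm from the first
- glue_bottle: white glue bottle with red cap, 38 x 56 x 146 mm, bystander. Origin: centre of its underside
- offcut_1: pale wood offcut lying flat, 30 x 50 x 20 mm, bystander. Origin: centre of its underside
- pliers: pliers with red grips lying flat, 56 x 142 x 14 mm, bystander. Origin: centre of its underside
- marker_4: white marker with red bands lying flat, 15 x 138 (its y) x 15 mm, bystander. Origin: centre of its underside
- sanding_block: cork sanding block, 42 x 75 x 27 mm, bystander. Origin: centre of its underside
- bare_bench (a point): a point on the bare bench top, right (-y) of the mitre box and in front of the rack: the bench is bare 45 mm in x and 70 mm in y round it, up to the mitre box. A blue vice 100 mm high stands at x below 0.41, y from -0.11 to 0.01, and a tall board of wooden flowers and a toy stand at y below -0.10

How it is judged:
At the end, for the whole second after the job is handed in: All three blocks lie flat on the rack's board (tilt under 0.08 rad), at rest, their length square across the board within 0.09 rad and their ends flush with its edges within 6 mm; the row is closed up between stop and pusher, so that the pusher stands at 77 to 83.5 mm (value of joint pusher between 0.077 and 0.0835 m and x of block_row in the frame of rack between -0.006 and 0.006 m and x of block_a in the frame of rack between -0.006 and 0.006 m and x of block_b in the frame of rack between -0.006 and 0.006 m and y of block_row in the frame of rack between -0.07 and 0.022 m and y of block_a in the frame of rack between -0.07 and 0.022 m and y of block_b in the frame of rack between -0.07 and 0.022 m and height (world z) of each of block_row, block_a, block_b below 0.015 m and angle between each of block_row, block_a, block_b's own z axis and vertical below 0.08 rad and angle between the y axis of each of block_row, block_a, block_b and the x axis of rack, either way round below 0.09 rad and linear speed of each of block_a, block_b, block_row below 0.01 m/s); the robot touches nothing.
It fails at once if a bystander (glue bottle, pale offcut, pliers, red-and-white marker, sanding block) is shifted by more than 25 mm (distance of any of glue_bottle, offcut_1, pliers, marker_4, sanding_block from where it was at the start of the episode above 0.025 m).
It also fails if it takes over 72 s, if anything falls off the work surface, if the arm or the gripper's body presses on something with over 40 N, if the wrist force passes 120 N, or if a joint passes its speed limit or range.

## Working session

There is one attempt and no reset: what is moved stays moved. The work goes in short steps, Python scripts to look and compute and a tool call to move; the robot and the scene stay as the last step left them, time stands still between calls to the robot, and variables do not carry over. Pictures are saved under pics/ and viewed, at most 10 in all, crops included, and the job is handed in when it is done.

Besides the shell and the picture viewer there is one more tool, called after "Emit:" as a command line: name --argument value ..., lists and objects as JSON in quotes. arm_command: Moves the arm, as the interface text tells. Its arguments: {"type":"object","properties":{"delta_rot":{"type":"array","items":{"type":"array","items":{"type":"number"}}},"delta_pos":{"type":"array","items":{"type":"array","items":{"type":"number"}}},"gripper":{"type":"array","items":{"type":"number"}},"grip_force":{"type":"number"}},"required":["delta_rot","delta_pos","gripper"]}

```bash
mkdir -p pics; cat > h.py <<'E'
import numpy as np, cv2
from rig import status, viewer, robot
def ray(c,u,v,z):
    T=np.array(c["pose"]); d=T[:3,:3]@np.array([(u-c["cx"])/c["fx"],(v-c["cy"])/c["fy"],1]); o=T[:3,3]
    return o+d*(z-o[2])/d[2]
def proj(c,p):
    T=np.array(c["pose"]); q=T[:3,:3].T@(np.array(p)-T[:3,3]); return q[0]/q[2]*c["fx"]+c["cx"],q[1]/q[2]*c["fy"]+c["cy"]
E
python3 - <<'E'
from h import *
for n in("top","side"):
    c=viewer.camera(n); cv2.imwrite(f"pics/{n}0.png",np.array(c["pixels"])); print(n,c["fx"],c["cx"],c["cy"],np.round(c["pose"],3).tolist())
o=status.get_obs(); print(o)
E
```

```text
top 504.7817495140631 277.22949736475346 213.68378998121685 [[-0.028, -0.991, 0.129, 0.396], [-1.0, 0.027, -0.009, -0.056], [0.005, -0.129, -0.992, 1.408], [0.0, 0.0, 0.0, 1.0]]
side 416.45018088240084 276.83629568703935 220.98594128669777 [[-0.971, -0.11, 0.211, 0.308], [-0.237, 0.367, -0.9, 1.13], [0.022, -0.924, -0.382, 0.553], [0.0, 0.0, 0.0, 1.0]]
{'time': 0.1, 'q': array([-1.36350935e+00,  5.28372232e-01,  1.43378407e+00, -1.71406102e-05,
        1.18142552e+00, -1.78499159e-01]), 'joint_velocities': array([-0.00077178, -0.00104791, -0.00402118,  0.00044931,  0.0005263 ,
        0.00067855]), 'joint_torque': array([-2.69640054e-05, -4.40984595e+01, -1.77151251e+01,  6.35121530e-02,
        5.33820223e-02, -3.54205326e-05]), 'position': array([ 0.23506215, -0.57838525,  0.22166695]), 'tool_rot': array([ 9.81452634e-01,  1.91702213e-01, -2.22401811e-05, -9.94365679e-04]), 'ft_force': array([-0.07540517, -0.29520868, -0.21220399]), 'moment': array([ 0.03079692,  0.00160126, -0.01234096]), 'grip_force': 0.0, 'grip_width': 0.08716572095004764}
```

View pics/top0.png

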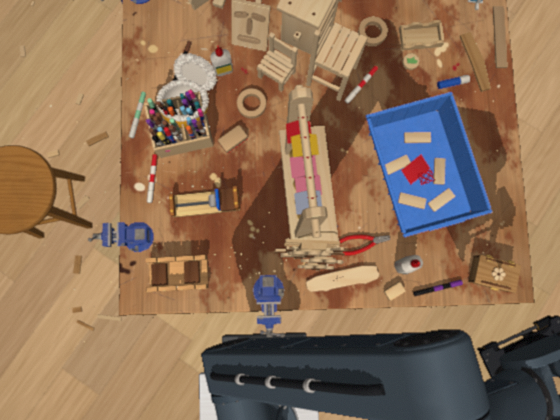

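View pics/side0.png

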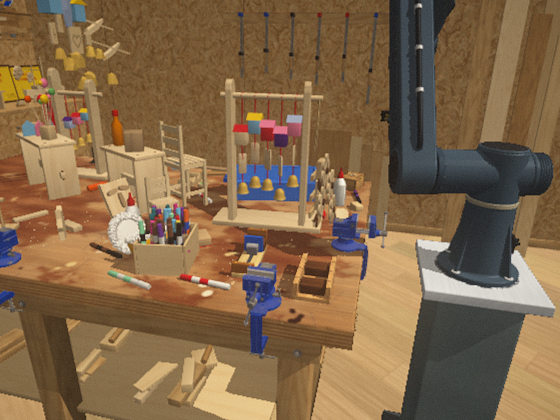

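The top picture shows the mitre box near (178,272), with its two dark blocks at (160,272) and (196,272). The rack is at about (205,198), with the blue pusher near (213,200) or on the right. I'll enlarge both views.

```bash
python3 - <<'E'
from h import *
a=cv2.imread("pics/top0.png")[175:305,135:285]; cv2.imwrite("pics/tc.png",cv2.resize(a,None,fx=4.6,fy=4.6,interpolation=cv2.INTER_CUBIC))
a=cv2.imread("pics/side0.png")[220:310,220:350]; cv2.imwrite("pics/sc.png",cv2.resize(a,None,fx=6,fy=6,interpolation=cv2.INTER_CUBIC))
E
```

```text
(no output)
```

View pics/tc.png

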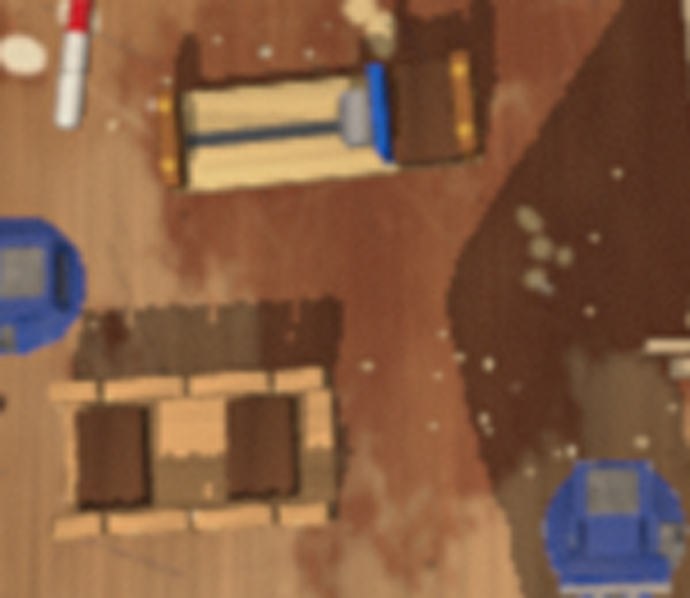

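View pics/sc.png

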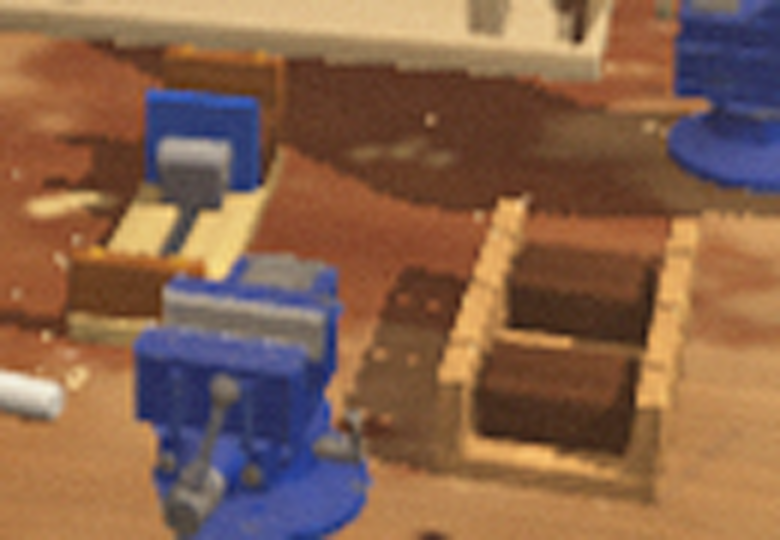

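Top crop: the rack has its stop on the right (u≈465), the block row at 390–455, the pusher at u≈380 and the end block at u≈170. The mitre box corners are about (50,383), (325,368), (332,522) and (53,537), with the blocks at (113,455) and (263,448). Side crop: it confirms this layout, and a left vice stands close to the rack and box. Next I'll fit the poses.

```bash
python3 - <<'E'
from h import *
from scipy.optimize import least_squares
c=viewer.camera("top"); s=viewer.camera("side")
t=lambda u,v:(135+u/4.6,175+v/4.6)
sd=lambda u,v:(220+u/6,220+v/6)
def W(p,m): 
    C,S=np.cos(p[2]),np.sin(p[2]); return [p[0]+C*m[0]-S*m[1],p[1]+S*m[0]+C*m[1],m[2]]
def fit(name,corr,g):
    f=lambda p:np.ravel([np.array(proj(cc,W(p,m)))-px for cc,m,px in corr])
    r=least_squares(f,g,loss='soft_l1'); print(name,np.round(r.x,4)); print(np.round(r.fun.reshape(-1,2),1).tolist()); return r.x
R=[(c,(-.03,.083,.012),t(188,190)),(c,(.03,-.083,.062),t(452,53)),(c,(-.03,-.083,.062),t(460,151)),(c,(.03,-.095,.062),t(468,52)),(c,(-.03,-.095,.062),t(474,150)),(c,(.03,.083,.042),t(177,88)),(c,(-.03,.083,.042),t(180,186)),
 (s,(.03,-.095,.062),sd(168,46)),(s,(-.03,-.095,.062),sd(285,56)),(s,(.03,.095,0),sd(68,335))]
r=fit("rack",R,[.6,.1,0])
M=[(c,(x,y,.046),t(*q)) for (x,y,q) in((.045,.08,(50,383)),(.045,-.08,(325,368)),(-.045,-.08,(332,522)),(-.045,.08,(53,537)))]+[(s,(.045,.08,.046),sd(440,380)),(s,(-.045,.08,.046),sd(662,405)),(s,(-.045,.08,0),sd(655,500)),(s,(.045,-.08,.046),sd(510,200)),(s,(-.045,-.08,.046),sd(685,220))]
m=fit("mitre",M,[.4,.15,0])
for n,q in(("A",((78,410),(147,403),(150,503),(80,508))),("B",((229,400),(297,395),(300,495),(228,500)))):
    fit(n,[(c,(x,y,.025+.012),t(*p)) for (x,y),p in zip(((.03,.02),(.03,-.02),(-.03,-.02),(-.03,.02)),q)],[.4,.15,0])
    print(m[:2]);
for n,q,z in(("viceL jaw far top",(50,225),.08),("viceL right",(85,285),.05),("viceL bottom",(20,350),.05),("viceR top",(605,462),.08),("marker",(68,128),.01)): print(n,ray(c,*t(*q),z).round(3))
for q in((235,262),(340,285),(135,345),(320,350)): print("side viceL",[ray(s,*sd(*q),z).round(3).tolist() for z in(.06,.1)])
print("pusher", [proj(c,W(r,(x,-.043+.0,.061))) for x in(.027,-.027)], t(375,63),t(392,160))
E
```

```text
rack [0.6136 0.1322 0.0712]
[[0.4, 0.2], [-0.9, -0.2], [-0.7, 0.3], [0.0, -0.4], [0.7, 0.1], [-0.9, -0.6], [0.1, -0.3], [0.3, -1.4], [0.6, -1.3], [0.4, 0.1]]
mitre [0.4199 0.2079 0.0241]
[[-0.3, -0.2], [-0.5, -0.1], [-0.9, 0.2], [-0.3, 0.1], [-0.6, -2.0], [0.5, -1.1], [0.3, -0.2], [-1.7, -1.5], [2.5, -1.0]]
A [0.4193 0.253  0.0362]
[[-0.0, -0.7], [-0.2, -0.2], [-0.0, 0.5], [0.3, 0.3]]
[0.41991237 0.20789589]
B [0.4217 0.1653 0.0164]
[[-0.1, -0.5], [-0.1, -0.1], [-0.2, 0.5], [0.5, 0.1]]
[0.41991237 0.20789589]
viceL jaw far top [0.551 0.28  0.08 ]
viceL right [0.519 0.267 0.05 ]
viceL bottom [0.482 0.305 0.05 ]
viceR top [ 0.407 -0.035  0.08 ]
marker [0.618 0.287 0.01 ]
side viceL [[0.556, 0.252, 0.06], [0.536, 0.323, 0.1]]
side viceL [[0.51, 0.259, 0.06], [0.493, 0.329, 0.1]]
side viceL [[0.575, 0.327, 0.06], [0.553, 0.392, 0.1]]
side viceL [[0.505, 0.311, 0.06], [0.489, 0.378, 0.1]]
pusher [(np.float64(217.7439131604732), np.float64(188.87209315538647)), (np.float64(219.43064439775202), np.float64(208.5309385186575))] (216.5217391304348, 188.69565217391303) (220.2173913043478, 209.7826086956522)
```

```bash
cat >> h.py <<'E'
def to(x,y,z,psi,p0=None):
    "delta from current (measured) pose or p0=(x,y,z,psi deg) to target, tool axes; psi deg"
    if p0 is None:
        o=status.get_obs(); q=o["tool_rot"]; p0=[*o["position"],np.degrees(2*np.arctan2(q[1],q[0]))]
    a=np.radians(p0[3]); dx,dy=x-p0[0],y-p0[1]
    print("pos",np.round([dx*np.cos(a)+dy*np.sin(a),dx*np.sin(a)-dy*np.cos(a),p0[2]-z],4).tolist(),"rz",round(p0[3]-psi,2),"from",np.round(p0,4).tolist())
    return (x,y,z,psi)
E
python3 - <<'E'
from h import *
s=viewer.camera("side");c=viewer.camera("top")
def stereo(pt,ps):
    A=[];
    from scipy.optimize import least_squares
    r=least_squares(lambda p:np.r_[np.array(proj(c,p))-pt,np.array(proj(s,p))-ps],[.5,-.1,.1]); return r.x.round(3),r.fun.round(0)
print("toy near post top",stereo((302,92),(230,82)),stereo((318,245),(307,85)))
print("flowers",stereo((310,255),(325,160)))
a=to(.235,-.578,.45,22.1); b=to(.40,-.1,.45,1.4,a); c1=to(.4217,.165,.12,1.4,b); to(.4217,.165,.016,1.4,c1)
E
```

```text
toy near post top (array([ 0.758, -0.12 ,  0.457]), array([ 0.,  0., -1., -0.])) (array([ 0.478, -0.138,  0.452]), array([ -2., -10.,  15.,   2.]))
flowers (array([ 0.452, -0.139,  0.236]), array([-0., -1.,  1.,  0.]))
pos [0.0002, -0.0008, -0.2278] rz 0.0 from [0.2351, -0.5788, 0.2222, 22.1036]
pos [0.3327, -0.3808, 0.0] rz 20.7 from [0.235, -0.578, 0.45, 22.1]
pos [0.0282, -0.2644, 0.33] rz 0.0 from [0.4, -0.1, 0.45, 1.4]
pos [0.0, 0.0, 0.104] rz 0.0 from [0.4217, 0.165, 0.12, 1.4]
```

Emit:
arm_command --delta_rot '[[0,0,0],[0,0,0],[0,0,0],[0,0,0],[0,0,0]]' --delta_pos '[[0,0,-0.2],[0,0,-0.2],[0,0,-0.2],[0,0,-0.2],[0,0,-0.2]]' --gripper '[-0.5,-0.5,-0.5,-0.5,-0.5]'

```text
time: 0.72
position: [0.2353, -0.5793, 0.4264]
tool_rot: [0.981, 0.192, 0.0, 0.002]
ft_force: [0.1, -0.9, 1.0]
grip_width: 0.0671
grip_force: 0.0
```

Emit:
arm_command --delta_rot '[[0,0,20.7],[0,0,20.7],[0,0,20.7],[0,0,20.7],[0,0,20.7],[0,0,20.7],[0,0,20.7],[0,0,20.7],[0,0,20.7],[0,0,20.7],[0,0,20.7],[0,0,20.7]]' --delta_pos '[[0.333,-0.381,0],[0.333,-0.381,0],[0.333,-0.381,0],[0.333,-0.381,0],[0.333,-0.381,0],[0.333,-0.381,0],[0.333,-0.381,0],[0.333,-0.381,0],[0.333,-0.381,0],[0.333,-0.381,0],[0.333,-0.381,0],[0.333,-0.381,0]]' --gripper '[-0.5,-0.5,-0.5,-0.5,-0.5,-0.5,-0.5,-0.5,-0.5,-0.5,-0.5,-0.5]'

```text
time: 1.72
position: [0.3984, -0.1044, 0.4228]
tool_rot: [1.0, 0.012, 0.0, 0.0]
ft_force: [1.8, -0.4, 0.2]
grip_width: 0.0653
grip_force: 0.0
```

Emit:
arm_command --delta_rot '[[0,0,0],[0,0,0],[0,0,0],[0,0,0],[0,0,0],[0,0,0],[0,0,0],[0,0,0],[0,0,0],[0,0,0],[0,0,0],[0,0,0]]' --delta_pos '[[0.028,-0.264,0.323],[0.028,-0.264,0.323],[0.028,-0.264,0.323],[0.028,-0.264,0.323],[0.028,-0.264,0.323],[0.028,-0.264,0.323],[0.028,-0.264,0.323],[0.028,-0.264,0.323],[0.028,-0.264,0.323],[0.028,-0.264,0.323],[0.028,-0.264,0.323],[0.028,-0.264,0.323]]' --gripper '[-0.5,-0.5,-0.5,-0.5,-0.5,-0.5,-0.5,-0.5,-0.5,-0.5,-0.5,-0.5]'

```text
time: 2.72
position: [0.4184, 0.159, 0.0977]
tool_rot: [1.0, 0.014, -0.003, 0.0]
ft_force: [0.2, -1.2, 0.3]
grip_width: 0.0652
grip_force: 0.0
```

```bash
python3 - <<'E'
from h import *
p=to(.4212,.165,.0155,1.4)
c=viewer.camera("side"); a=np.array(c["pixels"])[180:310,220:350]; cv2.imwrite("pics/s1.png",cv2.resize(a,None,fx=4.5,fy=4.5,interpolation=cv2.INTER_CUBIC))
E
```

```text
pos [0.0029, -0.0059, 0.0822] rz 0.19 from [0.4184, 0.159, 0.0977, 1.5879]
```

View pics/s1.png

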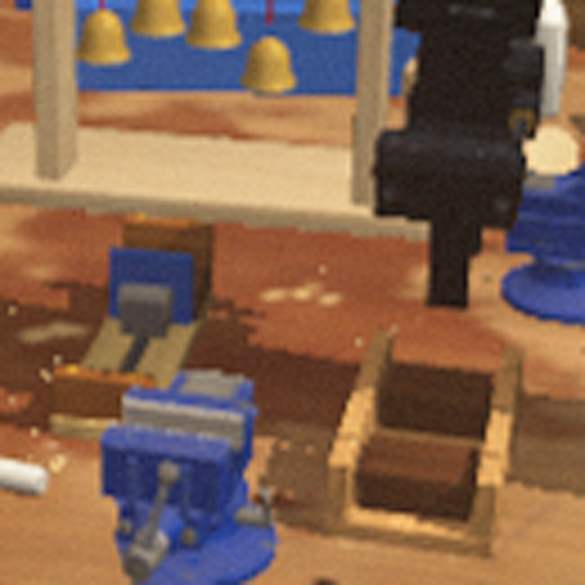

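The fingers (448,300 in the crop) hang above block B, centred on it. I'll descend.

Emit:
arm_command --delta_rot '[[0,0,0],[0,0,0],[0,0,0],[0,0,0],[0,0,0]]' --delta_pos '[[0,0,0.03],[0,0,0.06],[0,0,0.07],[0,0,0.07],[0,0,0.07]]' --gripper '[-0.5,-0.5,-0.5,-0.5,-0.5]'

```text
time: 3.18
position: [0.4227, 0.1574, 0.0327]
tool_rot: [1.0, 0.011, 0.004, -0.0]
ft_force: [0.1, -0.3, 0.8]
grip_width: 0.0654
grip_force: 0.2
```

```bash
python3 - <<'E'
from h import *
p=to(.4212,.165,.0155,1.4)
E
```

```text
pos [-0.0013, -0.0076, 0.0172] rz -0.11 from [0.4227, 0.1574, 0.0327, 1.2935]
```

Emit:
arm_command --delta_rot '[[0,0,0],[0,0,0],[0,0,0],[0,0,0],[0,0,0],[0,0,0],[0,0,0],[0,0,0],[0,0,0],[0,0,0]]' --delta_pos '[[-0.001,-0.007,0.008],[-0.001,-0.007,0.016],[-0.001,-0.007,0.0165],[-0.001,-0.007,0.0165],[-0.001,-0.007,0.0165],[-0.001,-0.007,0.0165],[-0.001,-0.007,0.0165],[-0.001,-0.007,0.0165],[-0.001,-0.007,0.0165],[-0.001,-0.007,0.0165]]' --gripper '[-0.5,-0.5,-0.5,0.6,0.6,0.6,0.6,0.6,0.6,0.6]' --grip_force 25

```text
time: 4.02
position: [0.4187, 0.1652, 0.0131]
tool_rot: [1.0, 0.012, -0.0, 0.0]
ft_force: [-0.9, -0.6, -1.0]
grip_width: 0.0402
grip_force: 25.0
```

```bash
python3 - <<'E'
from h import *
o=status.get_obs(); print(o["position"],o["grip_width"],o["ft_force"])
q=(.420,.165,.09,1.4); p=to(.49,.065,.09,4.08,q); to(.49,.065,.003,4.08,p)
E
```

```text
[0.4187281  0.16517478 0.01306535] 0.04016653295534117 [-0.92612852 -0.62619223 -0.99726447]
pos [0.0675, 0.1017, 0.0] rz -2.68 from [0.42, 0.165, 0.09, 1.4]
pos [0.0, 0.0, 0.087] rz 0.0 from [0.49, 0.065, 0.09, 4.08]
```

Emit:
arm_command --delta_rot '[[0,0,0],[0,0,0],[0,0,-2.7],[0,0,-2.7],[0,0,-2.7],[0,0,-2.7],[0,0,-2.7],[0,0,-2.7]]' --delta_pos '[[0,0,-0.04],[0,0,-0.075],[0.0685,0.1017,-0.075],[0.0685,0.1017,-0.075],[0.0685,0.1017,-0.075],[0.0685,0.1017,-0.075],[0.0685,0.1017,-0.075],[0.0685,0.1017,-0.075]]' --gripper '[0.6,0.6,0.6,0.6,0.6,0.6,0.6,0.6]'

```text
time: 4.68
position: [0.4885, 0.0652, 0.0877]
tool_rot: [0.999, 0.035, -0.001, -0.0]
ft_force: [-0.1, 0.3, -0.3]
grip_width: 0.0396
grip_force: 25.0
```

```bash
python3 - <<'E'
from h import *
to(.49,.065,.002,4.08); print(status.get_obs()["grip_width"])
E
```

```text
pos [0.0015, 0.0003, 0.0857] rz -0.03 from [0.4885, 0.0652, 0.0877, 4.0506]
0.039575600887544776
```

Lower the block to just above the bench, release it and rise, then turn 90° over it.

Emit:
arm_command --delta_rot '[[0,0,0],[0,0,0],[0,0,0],[0,0,0],[0,0,0],[0,0,0]]' --delta_pos '[[0,0,0.04],[0,0,0.07],[0,0,0.08],[0,0,0.084],[0,0,0.084],[0,0,0.084]]' --gripper '[0.6,0.6,0.6,0.6,0.6,0.6]'

```text
time: 5.18
position: [0.4898, 0.0658, 0.0048]
tool_rot: [0.999, 0.036, 0.0, 0.0]
ft_force: [0.1, -0.0, -0.1]
grip_width: 0.04
grip_force: 25.0
```

```bash
python3 - <<'E'
from h import *
to(.49,.065,.002,4.08); print(status.get_obs()["ft_force"])
E
```

```text
pos [0.0001, 0.0008, 0.0028] rz 0.08 from [0.4898, 0.0658, 0.0048, 4.1648]
[ 0.06461567 -0.02203697 -0.07350041]
```

Emit:
arm_command --delta_rot '[[0,0,0],[0,0,0],[0,0,0],[0,0,0],[0,0,0],[0,0,0],[0,0,0],[0,0,0]]' --delta_pos '[[0,0,0.003],[0,0,0.003],[0,0,0.003],[0,0,0.003],[0,0,0.003],[0,0,-0.02],[0,0,-0.055],[0,0,-0.055]]' --gripper '[0.6,0.6,0,-1,-1,-1,-1,-1]'

```text
time: 5.85
position: [0.4927, 0.065, 0.0632]
tool_rot: [0.999, 0.036, 0.004, 0.001]
ft_force: [1.3, 0.2, -0.3]
grip_width: 0.0689
grip_force: 0.0
```

Emit:
arm_command --delta_rot '[[0,0,-45],[0,0,-45],[0,0,-45],[0,0,-45],[0,0,-45],[0,0,-45],[0,0,-45],[0,0,-90],[0,0,-90],[0,0,-90],[0,0,-90],[0,0,-90]]' --delta_pos '[[0,0,0],[0,0,0],[0,0,0],[0,0,0],[0,0,0],[0,0,0],[0,0,0],[0,0,0],[0,0,0],[0,0,0],[0,0,0],[0,0,0]]' --gripper '[-1,-1,-1,-1,-1,-1,-1,-1,-1,-1,-1,-1]'

```text
time: 6.85
position: [0.4897, 0.0651, 0.0589]
tool_rot: [0.736, 0.677, 0.0, 0.0]
ft_force: [-0.1, -0.0, 0.3]
grip_width: 0.0867
grip_force: 0.0
```

```bash
python3 - <<'E'
from h import *
to(.49,.065,.003,94.1); print(status.get_obs()["grip_width"])
E
```

```text
pos [-0.0001, 0.0003, 0.0559] rz -8.84 from [0.4897, 0.0651, 0.0589, 85.2586]
0.08666949419262421
```

Emit:
arm_command --delta_rot '[[0,0,-7],[0,0,-8.8],[0,0,-8.8],[0,0,-8.8],[0,0,-8.8],[0,0,-8.8],[0,0,-8.8],[0,0,-8.8],[0,0,-8.8],[0,0,-8.8],[0,0,-8.8],[0,0,-8.8]]' --delta_pos '[[0,0,0],[0,0,0.005],[0,0,0.03],[0,0,0.05],[0,0,0.054],[0,0,0.054],[0,0,0.054],[0,0,0.054],[0,0,0.054],[0,0,0.054],[0,0,0.054],[0,0,0.054]]' --gripper '[-1,-1,-1,-1,-1,-1,0.2,0.2,0.2,0.2,0.2,0.2]' --grip_force 40

```text
time: 7.85
position: [0.4905, 0.0651, 0.0057]
tool_rot: [0.684, 0.73, 0.001, 0.001]
ft_force: [-0.5, -0.1, 4.4]
grip_width: 0.0599
grip_force: 40.0
```

```bash
python3 - <<'E'
from h import *
o=status.get_obs(); print(o["grip_width"],o["ft_force"]); R=lambda y:(.6136-.0712*y,.1322+.9975*y)
a=to(*o["position"][:2],.11,94.1); b=to(*R(-.060),.11,94.1,a); c=to(*R(-.060),.045,94.1,b); d=to(*R(-.017),.045,94.1,c); print(R(-.06),R(-.017),R(-.023))
v=viewer.camera("side"); a=np.array(v["pixels"])[150:330,200:400]; cv2.imwrite("pics/s2.png",cv2.resize(a,None,fx=3.3,fy=3.3,interpolation=cv2.INTER_CUBIC))
E
```

```text
0.05987935849400439 [-0.49000506 -0.11075334  4.35030054]
pos [0.0, 0.0, -0.1043] rz -0.39 from [0.4905, 0.0651, 0.0057, 93.7126]
pos [-0.0019, 0.1276, 0.0] rz 0.0 from [0.4905, 0.0651, 0.11, 94.1]
pos [0.0, 0.0, 0.065] rz 0.0 from [0.6179, 0.0724, 0.11, 94.1]
pos [0.043, 0.0, 0.0] rz 0.0 from [0.6179, 0.0724, 0.045, 94.1]
(0.6178720000000001, 0.07235000000000001) (0.6148104, 0.11524250000000001) (0.6152376, 0.10925750000000001)
```

View pics/s2.png

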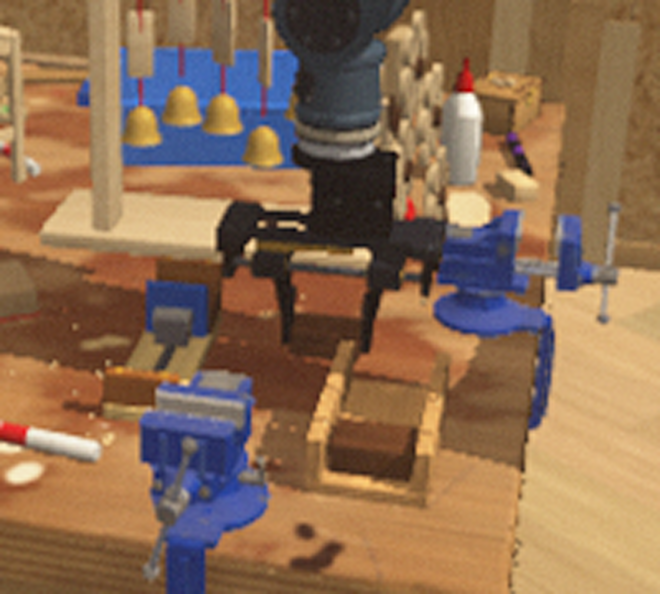

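The gripper holds block B by its ends (width 59.9 mm), and the rack is clear with its pusher unmoved. The stop-to-pusher gap is just one block wide, so this block goes in tilted.

Emit:
arm_command --delta_rot '[[0,0,0],[0,0,-0.4],[0,0,-0.4],[0,0,-0.4],[0,0,-0.4],[0,0,-0.4],[0,0,-0.4],[0,0,-0.4],[0,0,-0.4],[0,0,-0.4]]' --delta_pos '[[0,0,-0.04],[0,0,-0.08],[0,0,-0.12],[-0.012,0.1276,-0.12],[-0.012,0.1276,-0.12],[-0.012,0.1276,-0.12],[-0.012,0.1276,-0.12],[-0.012,0.1276,-0.12],[-0.012,0.1276,-0.12],[-0.012,0.1276,-0.12]]' --gripper '[0.2,0.2,0.2,0.2,0.2,0.2,0.2,0.2,0.2,0.2]'

```text
time: 8.73
position: [0.6151, 0.0618, 0.1241]
tool_rot: [0.681, 0.732, -0.001, -0.002]
ft_force: [0.7, 0.2, -0.2]
grip_width: 0.0597
grip_force: 40.0
```

```bash
python3 - <<'E'
from h import *
o=status.get_obs();print(o["grip_width"]); R=lambda y:(.6136-.0712*y,.1322+.9975*y)
to(*R(-.070),.064,94.1)
E
```

```text
0.059705651592611556
pos [0.0004, 0.0035, 0.0601] rz 0.02 from [0.6151, 0.0618, 0.1241, 94.1247]
```

Emit:
arm_command --delta_rot '[[0,-7,0],[0,-14,0],[0,-20,0],[0,-20,0],[0,-20,0],[0,-20,0],[0,-20,0]]' --delta_pos '[[0,0.002,0],[0,0.002,0.01],[0,0.002,0.03],[0,0.002,0.045],[0,0.002,0.05],[0,0.002,0.05],[0,0.002,0.05]]' --gripper '[0.2,0.2,0.2,0.2,0.2,0.2,0.2]'

```text
time: 9.32
position: [0.6193, 0.061, 0.0754]
tool_rot: [0.671, 0.721, -0.119, 0.127]
ft_force: [0.1, -0.5, 0.5]
grip_width: 0.0596
grip_force: 40.0
```

```bash
cat >> h.py <<'E'
from scipy.spatial.transform import Rotation as Ro
def rackst():
    o=status.get_obs(); p=o["position"]; d=p[:2]-[.6136,.1322]; C,S=np.cos(.0712),np.sin(.0712)
    M=Ro.from_quat(o["tool_rot"]).as_matrix()
    print("rack x,y mm",np.round([1e3*(C*d[0]+S*d[1]),1e3*(-S*d[0]+C*d[1])],1),"z",round(1e3*p[2],1),"yaw tx",np.degrees(np.arctan2(M[1,0],M[0,0])).round(2),"tilt: x-down",np.degrees(np.arcsin(-M[2,0])).round(2),"ydown",np.degrees(np.arcsin(-M[2,1])).round(2),"F",o["ft_force"].round(1),"w",round(o["grip_width"],4),"t",o["time"])
    return M
E
python3 - <<'E'
from h import *
M=rackst()
u=np.array([-np.sin(.0712),np.cos(.0712),0])
print("1mm +y:",M.T@u,"1mm down:",M.T@[0,0,-1])
E
```

```text
rack x,y mm [  0.6 -71.4] z 75.4 yaw tx 94.1 tilt: x-down 19.99 ydown 0.04 F [ 0.1 -0.5  0.5] w 0.0596 t 9.3167
1mm +y: [ 9.39724775e-01  1.18824949e-06 -3.41931788e-01] 1mm down: [3.41931691e-01 7.47926753e-04 9.39724512e-01]
```

Emit:
arm_command --delta_rot '[[0,0,0],[0,0,0],[0,0,0],[0,0,0],[0,0,0],[0,0,0],[0,0,0]]' --delta_pos '[[0.0039,0,0.0108],[0.0039,0,0.0108],[0.0039,0,0.0108],[0.0105,0,0.0085],[0.017,0,0.006],[0.0227,0,0.004],[0.0227,0,0.004]]' --gripper '[0.2,0.2,0.2,0.2,0.2,0.2,0.2]'

```text
time: 9.9
position: [0.6181, 0.0823, 0.0636]
tool_rot: [0.67, 0.721, -0.119, 0.127]
ft_force: [0.7, -3.0, 0.7]
grip_width: 0.0596
grip_force: 40.0
```

```bash
python3 - <<'E'
from h import *
rackst()
ims=[]
for n,(r,k) in {"top":((slice(175,235),slice(160,260)),4),"side":((slice(190,310),slice(220,340)),4)}.items():
    ims.append(cv2.resize(np.array(viewer.camera(n)["pixels"])[r,k],None,fx=3.9,fy=3.9,interpolation=cv2.INTER_CUBIC))
h=max(i.shape[0] for i in ims); ims=[cv2.copyMakeBorder(i,0,h-i.shape[0],0,0,0) for i in ims]
cv2.imwrite("pics/p3.png",cv2.resize(np.hstack(ims),None,fx=.93,fy=.93))
E
```

```text
rack x,y mm [  1.  -50.1] z 63.6 yaw tx 94.2 tilt: x-down 20.04 ydown 0.03 F [ 0.7 -3.   0.7] w 0.0596 t 9.9Traceback (most recent call last):
  File "<stdin>", line 5, in <module>
IndexError: only integers, slices (`:`), ellipsis (`...`), numpy.newaxis (`None`) and integer or boolean arrays are valid indices
```

Emit:
arm_command --delta_rot '[[0,0,0],[0,0,0],[0,0,0],[0,6,0],[0,12,0],[0,17,0],[0,20,0],[0,20,0],[0,20,0]]' --delta_pos '[[0.0017,0,0.0047],[0.0034,0,0.0094],[0.0034,-0.0005,0.0094],[0.0034,-0.0005,0.0094],[0.0034,-0.0005,0.0094],[0.0034,-0.0005,0.0094],[0.0055,-0.0005,0.015],[0.0055,-0.0005,0.015],[0.0055,-0.0005,0.015]]' --gripper '[0.2,0.2,0.2,0.2,0.2,0.2,0.2,0.2,0.2]'

```text
time: 10.7
position: [0.6181, 0.0803, 0.0468]
tool_rot: [0.682, 0.731, -0.0, 0.0]
ft_force: [1.4, -2.7, -1.0]
grip_width: 0.0597
grip_force: 40.0
```

```bash
cat >> h.py <<'E'
def pair(f):
    t=np.array(viewer.camera("top")["pixels"])[175:235,160:260]; s=np.array(viewer.camera("side")["pixels"])[200:300,215:335]
    t=cv2.resize(t,(400,240),interpolation=cv2.INTER_CUBIC); s=cv2.resize(s,(400,333),interpolation=cv2.INTER_CUBIC)
    cv2.imwrite(f,np.vstack([t,s]))
E
python3 - <<'E'
from h import *
rackst(); pair("pics/p4.png")
E
```

```text
rack x,y mm [  0.8 -52.1] z 46.8 yaw tx 93.98 tilt: x-down 0.06 ydown -0.0 F [ 1.4 -2.7 -1. ] w 0.0597 t 10.7
```

View pics/p4.png

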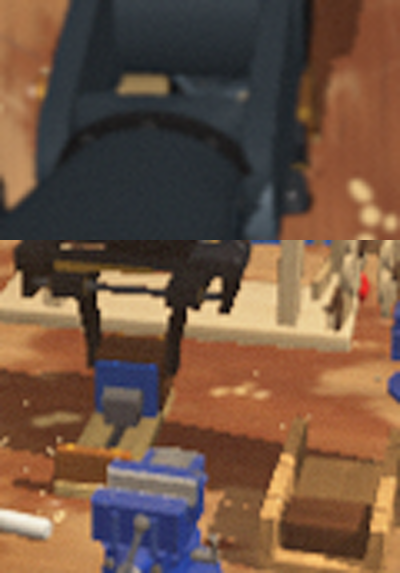

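The side view shows the block held level above the row, with the pusher pushed slightly back. I'll push it further, then lower.

Emit:
arm_command --delta_rot '[[0,0,0],[0,0,0],[0,0,0],[0,0,0],[0,0,0],[0,0,0],[0,0,0],[0,0,0],[0,0,0],[0,0,0]]' --delta_pos '[[0.012,-0.0005,0],[0.024,-0.0005,0],[0.036,-0.0005,0],[0.036,-0.0005,0],[0.036,-0.0005,0],[0.036,-0.0005,0.008],[0.036,-0.0005,0.016],[0.036,-0.0005,0.025],[0.036,-0.0005,0.026],[0.036,-0.0005,0.026]]' --gripper '[0.2,0.2,0.2,0.2,0.2,0.2,0.2,0.2,0.2,0.2]'

```text
time: 11.63
position: [0.6135, 0.1169, 0.0199]
tool_rot: [0.681, 0.732, -0.001, -0.001]
ft_force: [0.8, -3.8, -1.4]
grip_width: 0.0599
grip_force: 40.0
```

```bash
python3 - <<'E'
from h import *
rackst()
E
```

```text
rack x,y mm [ -1.2 -15.3] z 19.9 yaw tx 94.09 tilt: x-down -0.0 ydown 0.2 F [ 0.8 -3.8 -1.4] w 0.0599 t 11.6333
```

Emit:
arm_command --delta_rot '[[0,0,0],[0,0,0],[0,0,0],[0,0,0],[0,0,0],[0,0,0]]' --delta_pos '[[0,0.001,0.001],[-0.002,0.001,0.002],[-0.004,0.001,0.002],[-0.006,0.001,0.002],[-0.007,0.001,0.002],[-0.007,0.001,0.002]]' --gripper '[0.2,0.2,0.2,0.2,0.2,0.2]'

```text
time: 12.13
position: [0.6154, 0.1128, 0.0194]
tool_rot: [0.682, 0.732, 0.001, -0.002]
ft_force: [-1.7, 4.5, -2.1]
grip_width: 0.0596
grip_force: 40.0
```

```bash
python3 - <<'E'
from h import *
rackst()
E
```

```text
rack x,y mm [  0.4 -19.5] z 19.4 yaw tx 94.05 tilt: x-down -0.22 ydown 0.06 F [-1.7  4.5 -2.1] w 0.0596 t 12.1333
```

The block touches the row, so I'll release and rise, then head back to block A.

Emit:
arm_command --delta_rot '[[0,0,0],[0,0,0],[0,0,0],[0,0,0],[0,0,0],[0,0,0],[0,0,0],[0,0,0],[0,0,0]]' --delta_pos '[[0,0,0],[0,0,0],[0,0,0],[0,0,0],[0,0,-0.03],[0,0,-0.07],[0,0,-0.11],[0,0,-0.13],[0,0,-0.13]]' --gripper '[-0.3,-1,-1,-1,-1,-1,-1,-1,-1]'

```text
time: 12.88
position: [0.621, 0.1103, 0.1561]
tool_rot: [0.681, 0.732, 0.005, 0.005]
ft_force: [0.7, -0.2, -0.5]
grip_width: 0.0867
grip_force: 0.0
```

```bash
python3 - <<'E'
from h import *
rackst(); 
p=to(.4198,.253,.15,1.7); to(.4198,.253,.014,1.7,p)
E
```

```text
rack x,y mm [  5.8 -22.3] z 156.1 yaw tx 94.08 tilt: x-down 0.05 ydown -0.78 F [ 0.7 -0.2 -0.5] w 0.0867 t 12.8833
pos [0.1566, -0.1905, 0.0061] rz 92.38 from [0.621, 0.1103, 0.1561, 94.0835]
pos [0.0, 0.0, 0.136] rz 0.0 from [0.4198, 0.253, 0.15, 1.7]
```

Emit:
arm_command --delta_rot '[[0,0,46],[0,0,46],[0,0,46],[0,0,46],[0,0,46],[0,0,46],[0,0,46],[0,0,92],[0,0,92],[0,0,92],[0,0,92],[0,0,92]]' --delta_pos '[[0.157,-0.19,0],[0.157,-0.19,0],[0.157,-0.19,0],[0.157,-0.19,0],[0.157,-0.19,0],[0.157,-0.19,0],[0.157,-0.19,0],[0.157,-0.19,0],[0.157,-0.19,0],[0.157,-0.19,0],[0.157,-0.19,0],[0.157,-0.19,0]]' --gripper '[-1,-1,-1,-1,-0.5,-0.5,-0.5,-0.5,-0.5,-0.5,-0.5,-0.5]'

```text
time: 13.88
position: [0.4154, 0.2533, 0.149]
tool_rot: [0.995, 0.104, -0.0, 0.0]
ft_force: [-0.8, -0.0, -0.5]
grip_width: 0.0651
grip_force: 0.0
```

```bash
python3 - <<'E'
from h import *
to(.4198,.253,.014,1.7)
c=viewer.camera("top"); cv2.imwrite("pics/t5.png",cv2.resize(np.array(c["pixels"])[175:305,135:265],None,fx=4.6,fy=4.6,interpolation=cv2.INTER_CUBIC))
E
```

```text
pos [0.0043, 0.0012, 0.135] rz 10.23 from [0.4154, 0.2533, 0.149, 11.93]
```

View pics/t5.png

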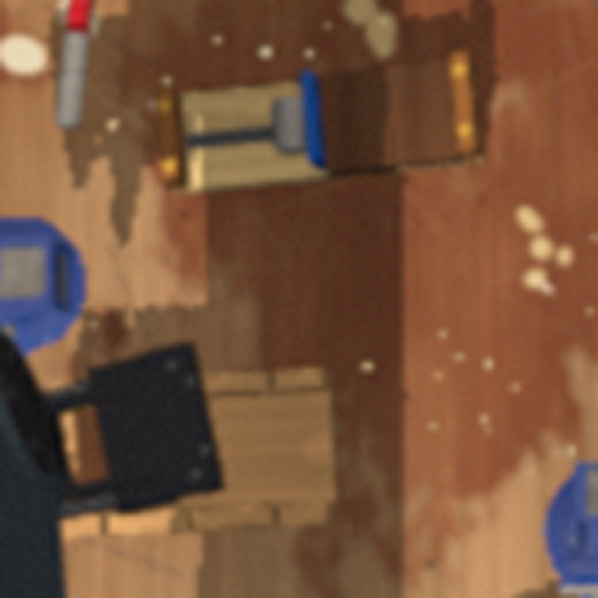

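The top view shows the second block seated beside the first in the row, square and flush, with the pusher against it (face u≈320). The gripper is over block A.

Emit:
arm_command --delta_rot '[[0,0,7],[0,0,10.2],[0,0,10.2],[0,0,10.2],[0,0,10.2],[0,0,10.2],[0,0,10.2],[0,0,10.2]]' --delta_pos '[[0.004,0.001,0.03],[0.004,0.001,0.07],[0.004,0.001,0.1],[0.004,0.001,0.125],[0.004,0.001,0.13],[0.004,0.001,0.132],[0.004,0.001,0.132],[0.004,0.001,0.132]]' --gripper '[-0.5,-0.5,-0.5,-0.5,-0.5,-0.5,-0.5,-0.5]'

```text
time: 14.6
position: [0.4206, 0.2536, 0.0186]
tool_rot: [1.0, 0.019, 0.001, -0.0]
ft_force: [0.0, -1.1, 1.2]
grip_width: 0.0648
grip_force: 0.0
```

```bash
python3 - <<'E'
from h import *
to(.4198,.253,.0135,1.7)
E
```

```text
pos [-0.0008, 0.0006, 0.0051] rz 0.44 from [0.4206, 0.2536, 0.0186, 2.1402]
```

Emit:
arm_command --delta_rot '[[0,0,0.4],[0,0,0.4],[0,0,0.4],[0,0,0.4],[0,0,0.4],[0,0,0.4],[0,0,0.4],[0,0,0.4],[0,0,0.4]]' --delta_pos '[[0,0,0.0048],[0,0,0.0048],[0,0,0.0048],[0,0,0.0048],[0,0,0.0048],[0,0,0.0048],[0,0,0.0048],[0,0,0.0048],[0,0,0.0048]]' --gripper '[-0.5,-0.5,0.6,0.6,0.6,0.6,0.6,0.6,0.6]' --grip_force 25

```text
time: 15.35
position: [0.4198, 0.2534, 0.0129]
tool_rot: [1.0, 0.015, 0.0, -0.0]
ft_force: [-0.1, 0.4, 2.6]
grip_width: 0.0398
grip_force: 25.0
```

```bash
python3 - <<'E'
from h import *
o=status.get_obs(); print(o["position"],o["grip_width"],o["ft_force"])
to(.49,.065,.09,4.08)
E
```

```text
[0.41983308 0.25341283 0.01292703] 0.03981873862270752 [-0.08601466  0.43914965  2.55390855]
pos [0.0645, 0.1904, -0.0771] rz -2.38 from [0.4198, 0.2534, 0.0129, 1.7046]
```

Emit:
arm_command --delta_rot '[[0,0,0],[0,0,0],[0,0,-2.4],[0,0,-2.4],[0,0,-2.4],[0,0,-2.4],[0,0,-2.4],[0,0,-2.4],[0,0,-2.4],[0,0,-2.4]]' --delta_pos '[[0,0,-0.04],[0,0,-0.077],[0.0645,0.19,-0.077],[0.0645,0.19,-0.077],[0.0645,0.19,-0.077],[0.0645,0.19,-0.077],[0.0645,0.19,-0.077],[0.0645,0.19,-0.077],[0.0645,0.19,-0.077],[0.0645,0.19,-0.077]]' --gripper '[0.6,0.6,0.6,0.6,0.6,0.6,0.6,0.6,0.6,0.6]'

```text
time: 16.18
position: [0.4888, 0.0654, 0.0894]
tool_rot: [0.999, 0.035, -0.001, -0.0]
ft_force: [-0.7, 0.3, 0.1]
grip_width: 0.0399
grip_force: 25.0
```

Emit:
arm_command --delta_rot '[[0,0,0],[0,0,0],[0,0,0],[0,0,0],[0,0,0],[0,0,0]]' --delta_pos '[[0,0,0.04],[0,0,0.07],[0,0,0.08],[0,0,0.083],[0,0,0.083],[0,0,0.083]]' --gripper '[0.6,0.6,0.6,0.6,0.6,0.6]'

```text
time: 16.68
position: [0.4901, 0.066, 0.0075]
tool_rot: [0.999, 0.036, 0.001, 0.0]
ft_force: [0.6, 0.2, -0.7]
grip_width: 0.0401
grip_force: 25.0
```

```bash
python3 - <<'E'
from h import *
to(.49,.065,.002,4.08); print(status.get_obs()["ft_force"])
E
```

```text
pos [-0.0002, 0.001, 0.0055] rz 0.1 from [0.4901, 0.066, 0.0075, 4.1784]
[ 0.59844924  0.21665894 -0.73996676]
```

Emit:
arm_command --delta_rot '[[0,0,0],[0,0,0],[0,0,0],[0,0,0],[0,0,0],[0,0,0],[0,0,0],[0,0,0],[0,0,0]]' --delta_pos '[[0,0,0.004],[0,0,0.0055],[0,0,0.0055],[0,0,0.0055],[0,0,0.0055],[0,0,0.0055],[0,0,-0.02],[0,0,-0.055],[0,0,-0.055]]' --gripper '[0.6,0.6,0.6,0,-1,-1,-1,-1,-1]'

```text
time: 17.43
position: [0.4928, 0.0651, 0.0659]
tool_rot: [0.999, 0.036, 0.004, 0.001]
ft_force: [0.4, 0.4, 0.6]
grip_width: 0.0691
grip_force: 0.0
```

Emit:
arm_command --delta_rot '[[0,0,-45],[0,0,-45],[0,0,-45],[0,0,-45],[0,0,-45],[0,0,-45],[0,0,-45],[0,0,-90],[0,0,-90],[0,0,-90],[0,0,-90],[0,0,-90]]' --delta_pos '[[0,0,0],[0,0,0],[0,0,0],[0,0,0],[0,0,0],[0,0,0],[0,0,0],[0,0,0],[0,0,0],[0,0,0],[0,0,0],[0,0,0]]' --gripper '[-1,-1,-1,-1,-1,-1,-1,-1,-1,-1,-1,-1]'

```text
time: 18.43
position: [0.4897, 0.0653, 0.0615]
tool_rot: [0.736, 0.677, -0.0, -0.0]
ft_force: [0.2, -0.9, 0.9]
grip_width: 0.0874
grip_force: 0.0
```

```bash
python3 - <<'E'
from h import *
to(.49,.0655,.005,94.1)
E
```

```text
pos [0.0002, 0.0003, 0.0565] rz -8.84 from [0.4897, 0.0653, 0.0615, 85.2626]
```

Emit:
arm_command --delta_rot '[[0,0,-7],[0,0,-8.8],[0,0,-8.8],[0,0,-8.8],[0,0,-8.8],[0,0,-8.8],[0,0,-8.8],[0,0,-8.8],[0,0,-8.8],[0,0,-8.8],[0,0,-8.8],[0,0,-8.8]]' --delta_pos '[[0,0,0],[0,0,0.005],[0,0,0.03],[0,0,0.05],[0,0,0.0565],[0,0,0.0565],[0,0,0.0565],[0,0,0.0565],[0,0,0.0565],[0,0,0.0565],[0,0,0.0565],[0,0,0.0565]]' --gripper '[-1,-1,-1,-1,-1,-1,0.2,0.2,0.2,0.2,0.2,0.2]' --grip_force 40

```text
time: 19.43
position: [0.4902, 0.0653, 0.0059]
tool_rot: [0.684, 0.73, 0.0, 0.0]
ft_force: [0.1, -0.0, 4.7]
grip_width: 0.0598
grip_force: 40.0
```

```bash
python3 - <<'E'
from h import *
rackst(); R=lambda y:(.6136-.0712*y,.1322+.9975*y)
o=status.get_obs(); a=to(*o["position"][:2],.115,94.1); b=to(*R(-.030),.115,94.1,a)
E
```

```text
rack x,y mm [-127.9  -57.9] z 5.9 yaw tx 93.72 tilt: x-down 0.01 ydown -0.07 F [ 0.1 -0.   4.7] w 0.0598 t 19.4333
pos [0.0, 0.0, -0.1091] rz -0.38 from [0.4902, 0.0653, 0.0059, 93.7196]
pos [0.0279, 0.1279, 0.0] rz 0.0 from [0.4902, 0.0653, 0.115, 94.1]
```

Emit:
arm_command --delta_rot '[[0,0,0],[0,0,-0.4],[0,0,-0.4],[0,0,-0.4],[0,0,-0.4],[0,0,-0.4],[0,0,-0.4],[0,0,-0.4],[0,0,-0.4],[0,0,-0.4],[0,0,-0.4]]' --delta_pos '[[0,0,-0.04],[0,0,-0.08],[0,0,-0.12],[0.026,0.13,-0.12],[0.026,0.13,-0.12],[0.026,0.13,-0.12],[0.026,0.13,-0.12],[0.026,0.13,-0.12],[0.026,0.13,-0.09],[0.026,0.13,-0.07],[0.026,0.13,-0.07]]' --gripper '[0.2,0.2,0.2,0.2,0.2,0.2,0.2,0.2,0.2,0.2,0.2]'

```text
time: 20.35
position: [0.6117, 0.0994, 0.0708]
tool_rot: [0.681, 0.732, -0.004, -0.005]
ft_force: [-1.7, -0.1, 0.2]
grip_width: 0.0599
grip_force: 40.0
```

```bash
python3 - <<'E'
from h import *
rackst()
E
```

```text
rack x,y mm [ -4.2 -32.5] z 70.8 yaw tx 94.11 tilt: x-down -0.05 ydown 0.72 F [-1.7 -0.1  0.2] w 0.0599 t 20.35
```

Emit:
arm_command --delta_rot '[[0,0,0],[0,0,0],[0,0,0],[0,0,0]]' --delta_pos '[[0,0,0.01],[0,0,0.02],[0,0,0.022],[0,0,0.022]]' --gripper '[0.2,0.2,0.2,0.2]'

```text
time: 20.68
position: [0.6172, 0.0996, 0.053]
tool_rot: [0.681, 0.732, -0.0, -0.0]
ft_force: [-0.2, 0.2, -1.1]
grip_width: 0.0599
grip_force: 40.0
```

```bash
python3 - <<'E'
from h import *
rackst()
E
```

```text
rack x,y mm [  1.3 -32.8] z 53.0 yaw tx 94.11 tilt: x-down -0.01 ydown 0.06 F [-0.2  0.2 -1.1] w 0.0599 t 20.6833
```

Emit:
arm_command --delta_rot '[[0,0,0],[0,0,0],[0,0,0],[0,0,0],[0,0,0],[0,0,0],[0,0,0],[0,0,0],[0,0,0]]' --delta_pos '[[0,-0.001,0.005],[0,-0.001,0.005],[0.014,-0.001,0.005],[0.028,-0.001,0.005],[0.04,-0.001,0.005],[0.05,-0.001,0.005],[0.058,-0.001,0.005],[0.058,-0.001,0.005],[0.058,-0.001,0.005]]' --gripper '[0.2,0.2,0.2,0.2,0.2,0.2,0.2,0.2,0.2]'

```text
time: 21.43
position: [0.6131, 0.1581, 0.0486]
tool_rot: [0.681, 0.733, 0.0, 0.001]
ft_force: [1.7, -4.2, 0.5]
grip_width: 0.0596
grip_force: 40.0
```

```bash
python3 - <<'E'
from h import *
rackst()
E
```

```text
rack x,y mm [ 1.3 25.9] z 48.6 yaw tx 94.2 tilt: x-down 0.03 ydown -0.07 F [ 1.7 -4.2  0.5] w 0.0596 t 21.4333
```

Emit:
arm_command --delta_rot '[[0,0,0],[0,0,0],[0,0,0],[0,0,0],[0,0,0],[0,0,0],[0,0,0],[0,0,0]]' --delta_pos '[[0,-0.001,0.01],[0,-0.001,0.02],[0,-0.001,0.028],[0,-0.001,0.029],[0,-0.001,0.029],[-0.002,-0.001,0.03],[-0.004,-0.001,0.03],[-0.004,-0.001,0.03]]' --gripper '[0.2,0.2,0.2,0.2,0.2,0.2,0.2,0.2]'

```text
time: 22.1
position: [0.6112, 0.1532, 0.0178]
tool_rot: [0.681, 0.732, -0.001, -0.001]
ft_force: [-0.4, -3.7, 1.5]
grip_width: 0.0599
grip_force: 40.0
```

```bash
python3 - <<'E'
from h import *
rackst()
E
```

```text
rack x,y mm [-0.9 21.1] z 17.8 yaw tx 94.09 tilt: x-down -0.01 ydown 0.1 F [-0.4 -3.7  1.5] w 0.0599 t 22.1
```

Now release and rise, then move aside to look.

Emit:
arm_command --delta_rot '[[0,0,0],[0,0,0],[0,0,0],[0,0,0],[0,0,0],[0,0,0],[0,0,0],[0,0,0],[0,0,0]]' --delta_pos '[[0,0,0],[0,0,0],[0,0,0],[0,0,0],[0,0,-0.03],[0,0,-0.07],[0,0,-0.11],[0,0,-0.15],[0,0,-0.16]]' --gripper '[-0.3,-1,-1,-1,-1,-1,-1,-1,-1]'

```text
time: 22.85
position: [0.6159, 0.1546, 0.1853]
tool_rot: [0.681, 0.732, 0.005, 0.004]
ft_force: [0.9, 0.2, 0.4]
grip_width: 0.0869
grip_force: 0.0
```

Emit:
arm_command --delta_rot '[[0,0,0],[0,0,0],[0,0,0],[0,0,0],[0,0,0],[0,0,0],[0,0,0]]' --delta_pos '[[0,-0.2,0],[0,-0.2,0],[0,-0.2,0],[0,-0.2,0],[0,-0.2,0],[0,-0.2,0],[0,-0.2,0]]' --gripper '[-1,-1,-1,-1,-1,-1,-1]'

```text
time: 23.43
position: [0.41, 0.1395, 0.1782]
tool_rot: [0.681, 0.732, -0.0, -0.001]
ft_force: [1.5, 0.1, 0.5]
grip_width: 0.0869
grip_force: 0.0
```

```bash
python3 - <<'E'
from h import *
pair("pics/p6.png"); rackst()
E
```

```text
rack x,y mm [-198.4   21.4] z 178.7 yaw tx 94.11 tilt: x-down -0.02 ydown -0.17 F [ 0.5  0.4 -0.3] w 0.0867 t 23.5333
```

View pics/p6.png

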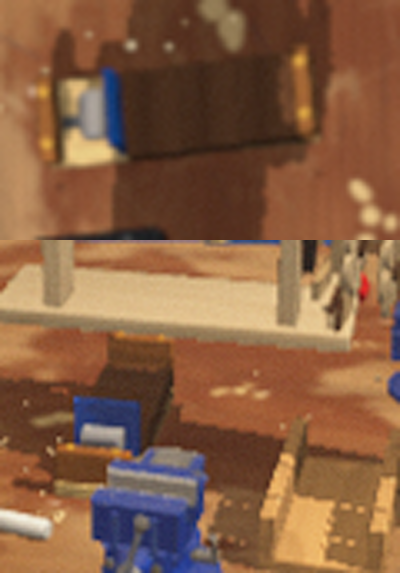

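The top view shows three blocks flush, square and touching between the stop (u≈300) and the pusher (u≈118). The pusher has moved about 30 px, or 80 mm. The side view shows the mitre box empty.

```bash
python3 -c "
from rig import robot
print(robot.hand_in())"
```

```text
the job is handed in; nothing more can be done
None
```

I put both blocks in the rack and handed the job in at about 23.5 s; no verdict came back, but the last pictures show three blocks flush, square and touching, with the pusher about 80 mm back.

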